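# Post the tamper past the sprung flap

### The job

Put the wooden tamper away in the grey storage box: first lift the cup that is in the way off the box's loading deck and stand it upright on the bench, then lay the tamper on the deck in front of the flap, let go, and push it, handle first, in past the spring flap, keeping the flap open until the whole tamper has dropped inside and the flap can spring fully shut behind it. Do not tip the cup, and leave everything else on the bench where it is.

Things in the scene. Friction and masses are not known exactly. Their poses are not given: they have to be found in the camera images.
- box: Fixed grey plastic box, clear roof, loading deck in front. Origin on the bench under the middle of its front face; +x = direction of insertion (roughly to the robot's left, turned up to 15 degrees), z up. Box x 0 to 214, y -79 to 79, roof top z 134 mm. Inside: one space x 6 to 210, y -75 to 75, floor at z 14, so things pushed over the sill drop 36 mm
- deck (a point): centre of the top face of the loading deck in front of the box (x -85, z 50 mm in the box's frame, axes alike). Deck: level top at z 50, x -170 to 0, 92 wide, solid-sided, with side rails 4 thick whose tops are at z 60 (84 clear between them); its rear end (x -170) has no rail
- sill (a point): middle of the sill's top under the flap (x 3, z 50 mm in the box's frame, axes alike). The opening in the 6 mm front wall is 84 wide and reaches from the sill at z 50 to the roof's underside at z 130
- flap (a joint): aluminium spring flap, rad: 0 = shut (hanging upright in the opening), 1.5 = swung inwards and up. 80 wide, 64 tall, 4 thick; hinge along its top edge at x 3, z 126 mm in the box's frame; lower edge 12 mm above the sill. The spring always pushes it shut (at the lower edge about 1 N shut, 3 N wide open); it cannot swing outwards. Anything lying on the sill keeps it open
- cup: yellow ceramic cup without handle, rim diameter 64 mm (narrower at the foot), 80 mm tall, wall 4 mm, about 180 g; origin at the centre of its underside, z up. Starts standing on the deck
- tamper: wooden tamper lying on its side, 140 mm long, about 220 g: square block head 60 long, 44 wide, 44 high (x -70 to -10 mm) and round handle, diameter 26 (x -10 to 70). Origin under mid-length, level with the head's underside; +x to the handle's end, z up; axis at z 22 mm. Centre of mass in the head near x -29 mm: it lies flat on the head, the handle 9 mm clear of the bench
- tamper_head (a point): middle of the head's flat end face (x -70, z 22 mm in the tamper's frame). As the tamper goes in, the flap and its own weight dip the handle over the sill and can lift this end by 20 mm, so a pusher very low on this face may slip under it
- tamper_tip (a point): middle of the handle's end face (x 70, z 22 mm in the tamper's frame)
- jar: bystander: glass jar with a lid and a paper label, 60 mm diameter, 70 mm tall; origin at the centre of its underside
- can: bystander: plain steel can, 66 mm diameter, 65 mm tall; origin at the centre of its underside
- dish: bystander: white ceramic dish, 80 mm diameter, 45 mm tall; origin at the centre of its underside
- loaf_tin: bystander: dark steel loaf tin 140 (x) x 80 (y) x 50 mm; origin at the centre of its underside
- coaster: bystander: round cork trivet, 90 mm diameter, 12 mm thick; origin at the centre of its underside
- spatula: bystander: spatula 200 mm long lying on the bench along its own x; origin about the middle of its length
Mind the look-alikes: they are no part of the job. Of the things like the tamper, leave any that is pink; of the rest the larger one is meant.

How it is judged:
By the outcome, as a careful person would: the job done as asked, in the order asked, and still so for the second after the job is handed in, with the robot touching nothing.
It also fails if it takes over 72 s, if anything falls off the work surface, if the arm or the gripper's body presses on something with over 40 N, if the wrist force passes 120 N, or if a joint passes its speed limit or range.

### The arm

A 6-joint arm with a two-finger parallel gripper is mounted at the origin on the work surface. World frame = base frame: x ahead of the robot, y to its left, z up, the work surface at z = 0. Lengths are in m, angles in rad, forces in N, time in s.
With the tool pointing down it reaches from about 0.4 to 0.825 m from the base axis. Payload 7 kg.
Tool frame: the origin (TCP) lies midway between the tips of the shut fingers; the grasp point (between the pads) lies 19 mm behind it; z points along the fingers, y is the direction in which the jaws open and shut (so a half turn about z gives the same grasp; the last joint's range is limited). The gripper opens to 88 mm and grips with 3 to 60 N. Pads are 19 mm wide; open, the fingers measure 130 mm over their backs; the gripper's body (78 mm by 193 mm) begins 47 mm behind the grasp point.
Start: joints at [-0.874, 0.359, 0.012, 0, -1.224, -0.288], TCP at [0.268, -0.619, 0.227] pointing down, gripper open.
Joint ranges: [-3.07, 3.07], [-1.43, 2.12], [-1.02, 1.25], [-3.03, 1.67], [-3.05, -0], [-3.03, 3.03]. Speed limits (rad/s): [2.39, 2.39, 3.01, 3.14, 3.14, 3.14].

### API

Orientations are given as [roll, pitch, yaw] about the fixed x, y, z axes, in that order (R = Rz(yaw) Ry(pitch) Rx(roll)).
In Python, from station import get_state, grab_frame, camera_info, job_done gives the robot as it stands. The module is installed in compiled form; this text tells all that it offers.
- The arm moves only by the shell command python3 -m inch 'ROWS' [FORCE]. ROWS is JSON, a list that holds one entry, the list of rows, each a list of 7 numbers: the shift along the tool's x, y, z normalised to -1 to 1, where 1 is 50 cm, then the turn, a rotation vector about the tool's x, y, z normalised to -1 to 1, where 1 is 180 degrees, then the closure, from 0 (fully open) to 1 (shut). A call has 1 to 20 rows; each row shifts and turns the commanded pose from where the row before left it, along the tool's axes as they then stand; what a row does not reach is not made up. A row lasts 1/10 s, in which the tool goes at most 50 mm and 8.59 degrees, less where a joint would pass 70% of its speed; a pose out of reach is approached as far as the arm can. A call with a number of a shift or a turn outside -1 to 1 is refused whole. A call with a gripper value outside its range is refused whole. The fingers move at their own pace and stop on an object; FORCE is the grip in N (left out, the last holds). Time passes only in rows, so rows that do not move let the fingers close. It gives the time, the measured TCP pose, the force and the opening at its end, in the units of the state.
- get_state(): the state, without advancing time (a new reading comes with each control period).
- grab_frame(name): name is "side" or "top"; returns the picture (400x640x3 uint8, blue, green, red); there is no depth.
- camera_info(name): a dict with "vertical_fov" (degrees; the focal length in pixels is half the picture's height over the tangent of half this angle, whatever the lens; pixels are square), "cx", "cy" (the principal point, pixels), "k1" (the pictures are not rectified: a ray, as slopes to the right and down, at radius r is drawn at 1 + k1 r^2 times it, then the intrinsics apply), "R" (3x3) and "t" (3): a world point X has camera coordinates R X + t. Camera axes: x right, y down, z forward; pixel columns grow to the right and rows downward; lengths in m; the calibration is good to about 2 mm. A picture is of the moment at which its call begins. camera_info takes no time and is no camera call.
- job_done(): hands the job in, once; it reports no verdict.
The state is a dict: "t": time; "q": joint angles; "qd": joint speeds; "joint_efforts": joint torques, N m; "eef_pos": TCP position; "ee_rot": TCP orientation; "force": force on the tool from outside, world axes, zero at the start; "moment": the same for the moment, N m; "width": finger opening in m.
Only numpy, scipy, OpenCV 4.12 (cv2) and the standard library are available. Lean on these libraries where they do the work, as an engineer would, in place of code of your own. Each camera call takes 0.05 s, during which the arm holds its last target.

## Working session

There is one attempt and no reset: what is moved stays moved. The work goes in short steps, Python scripts to look and compute and a shell command to move; the robot and the scene stay as the last step left them, time stands still between calls to the robot, and variables do not carry over. Pictures are saved under pics/ and viewed, and the job is handed in when it is done.

```bash
mkdir -p pics
python3 - <<'E'
from station import *
import cv2
for n in("side","top"):
    f=grab_frame(n); cv2.imwrite(f"pics/{n}0.png",f)
    c=camera_info(n); print(n,c)
print(get_state())
E
```

```text
side {'vertical_fov': 44.8073955650778, 'cx': 318.3072140965573, 'cy': 194.28793815063906, 'k1': -0.0906403758202672, 'R': array([[ 0.79665905, -0.60438226,  0.00751277],
       [-0.44629252, -0.59656655, -0.66703174],
       [ 0.40762401,  0.52804398, -0.74499142]]), 't': array([-0.44194022,  0.25467303,  1.41227298])}
top {'vertical_fov': 46.38561929064517, 'cx': 320.9496770257194, 'cy': 199.1527170816445, 'k1': 0.02586877675588103, 'R': array([[-0.01901853, -0.9996943 , -0.0157987 ],
       [-0.98174935,  0.02166309, -0.18894158],
       [ 0.18922607,  0.01191697, -0.98186123]]), 't': array([-0.02941074,  0.5342272 ,  1.39001148])}
{'t': 0.1, 'q': array([-8.73920259e-01,  3.59320497e-01,  1.11484313e-02, -3.03824014e-04,
       -1.22406530e+00, -2.88102043e-01]), 'qd': array([ 9.90509630e-04, -1.79845254e-03,  1.62760565e-03,  1.83120663e-03,
       -4.07367973e-05,  8.26173840e-04]), 'joint_efforts': array([-8.67390772e-04, -5.84162343e+01,  2.93750632e+01,  7.01559216e+00,
        1.01276266e-02, -6.62409366e-05]), 'eef_pos': array([ 0.26811025, -0.61900428,  0.22571293]), 'ee_rot': array([ 3.14012985e+00, -1.35627679e-04, -2.73292198e+00]), 'force': array([0.40684469, 0.77300033, 1.21935241]), 'moment': array([-0.00732553,  0.00547504, -0.02195619]), 'width': 0.08763613482612871}
```

View pics/side0.png

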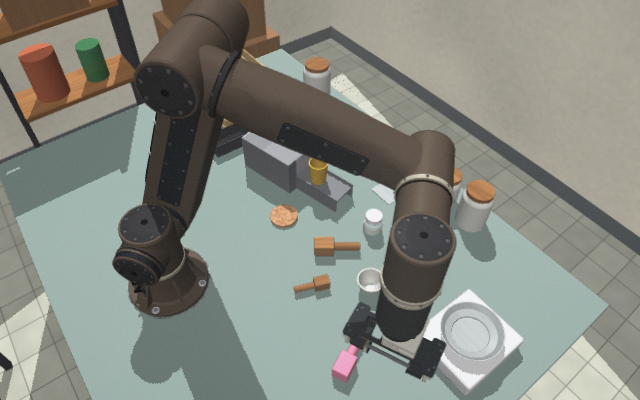

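View pics/top0.png

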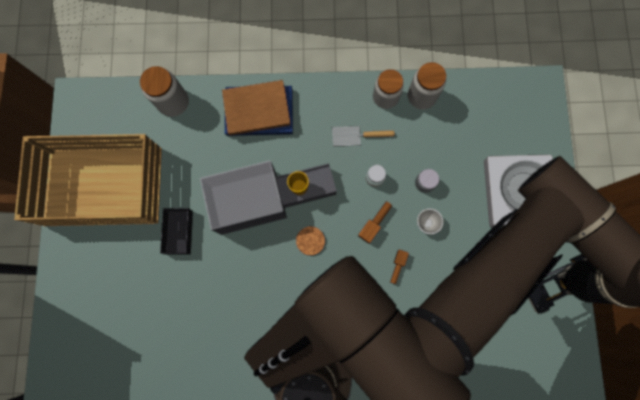

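The pictures show the box at top (243,196) with its deck to the right of it, and the cup on the deck at top (298,182) / side (318,172). Tamper look-alikes:
- **Large wooden:** top (377,223) / side (337,246).
- **Small wooden:** top (400,266) / side (312,285).
- **Pink:** side (346,362), hidden under the arm in the top view.

By the description I choose the large wooden one. I'll check it in a close crop.

```bash
cat > h.py <<'E'
import numpy as np, cv2
from station import *
def K(n):
    c=camera_info(n); f=200/np.tan(np.radians(c['vertical_fov']/2)); return c,f
def proj(n,X):
    c,f=K(n); X=np.atleast_2d(X); p=X@c['R'].T+c['t']; s=p[:,:2]/p[:,2:]
    r2=(s**2).sum(1,keepdims=True); s=s*(1+c['k1']*r2); return s*f+[c['cx'],c['cy']]
def ray(n,uv):
    c,f=K(n); d=(np.atleast_2d(uv).astype(float)-[c['cx'],c['cy']])/f; s=d.copy()
    for _ in range(20): s=d/(1+c['k1']*(s**2).sum(1,keepdims=True))
    v=np.c_[s,np.ones(len(s))]@c['R']; o=-c['R'].T@c['t']; return o,v
def cast(n,uv,z):
    o,v=ray(n,uv); return o+v*((z-o[2])/v[:,2:])
def crop(n,f,x0,y0,x1,y1,s,name):
    cv2.imwrite(name,cv2.resize(f[y0:y1,x0:x1],None,fx=s,fy=s,interpolation=cv2.INTER_CUBIC))
E
python3 - <<'E'
from h import *
t=cv2.imread('pics/top0.png');s=cv2.imread('pics/side0.png')
crop('top',t,190,150,350,250,5,'pics/tbox.png')
crop('top',t,340,160,460,290,4.5,'pics/ttam.png')
crop('side',s,230,110,390,230,5,'pics/sbox.png')
for n,f in(('top',t),('side',s)):
    h=cv2.cvtColor(f,cv2.COLOR_BGR2HSV)
    m=cv2.inRange(h,(4,110,60),(18,255,255))
    cs,_=cv2.findContours(m,0,2)
    for c in cs:
        if 60<cv2.contourArea(c)<1500:
            r=cv2.minAreaRect(c); print(n,cv2.contourArea(c),r,h[int(r[0][1]),int(r[0][0])])
E
```

```text
top 217.0 ((398.0500183105469, 266.8500061035156), (10.75174331665039, 33.203914642333984), 18.43494987487793) [ 13 180 119]
top 584.5 ((310.2500305175781, 240.25003051757812), (27.577163696289062, 26.870054244995117), 45.0) [ 13 152 149]
top 406.0 ((376.2567138671875, 221.04054260253906), (13.949716567993164, 44.174102783203125), 35.53767776489258) [ 13 178 113]
top 134.5 ((153.56900024414062, 174.55093383789062), (3.5673863887786865, 61.07365417480469), 2.726310968399048) [ 17 141  83]
top 158.0 ((147.9967498779297, 174.0569610595703), (3.822336435317993, 68.1174545288086), 3.2704880237579346) [ 18 141  87]
top 101.0 ((378.5103454589844, 133.6758575439453), (4.580317974090576, 29.126123428344727), 86.633544921875) [ 18 134 164]
top 432.5 ((390.0, 81.5), (23.0, 24.0), 90.0) [ 13 180 132]
top 672.5 ((155.25, 80.25), (28.991378784179688, 29.698484420776367), 45.0) [ 13 179 121]
top 563.5 ((431.5, 76.0), (26.0, 27.0), 90.0) [ 13 181 113]
top 138.0 ((3.5, 75.5), (43.0, 7.0), 90.0) [ 13 151  66]
side 187.5 ((310.7353210449219, 282.9411926269531), (8.973817825317383, 35.41019821166992), 75.96376037597656) [ 19  43 165]
side 310.0 ((337.0, 244.0), (14.0, 44.0), 90.0) [ 13 121 175]
side 463.5 ((480.5, 191.0), (22.0, 27.0), 90.0) [ 14 136 172]
side 88.5 ((456.9538879394531, 175.86924743652344), (8.062257766723633, 16.868722915649414), 7.125016689300537) [ 13 133 184]
side 248.5 ((317.0, 64.5), (15.0, 22.0), 90.0) [ 14 129 178]
side 79.0 ((162.41464233398438, 19.23171043395996), (19.677894592285156, 12.337727546691895), 38.65980911254883) [ 13 110 130]
```

View pics/tbox.png

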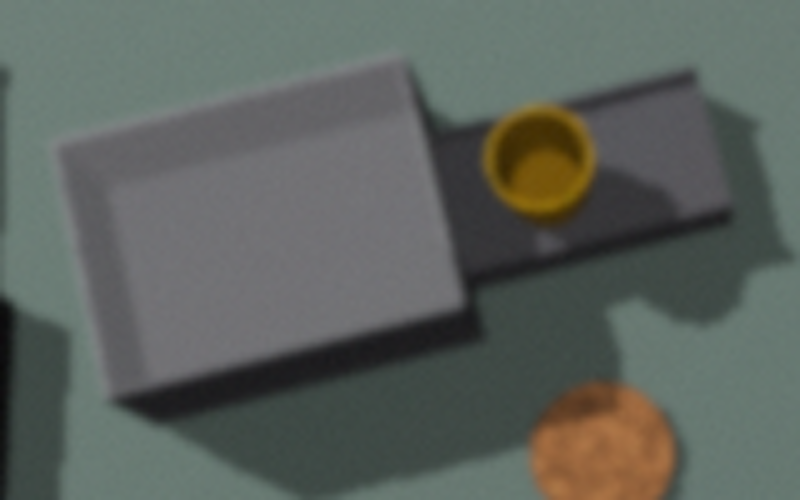

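View pics/ttam.png

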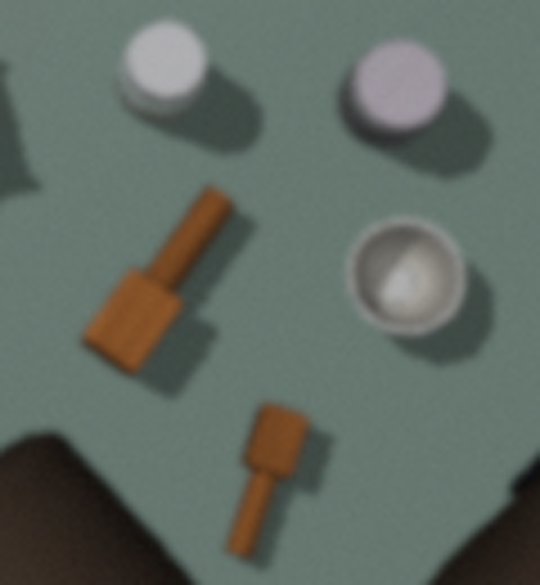

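View pics/sbox.png

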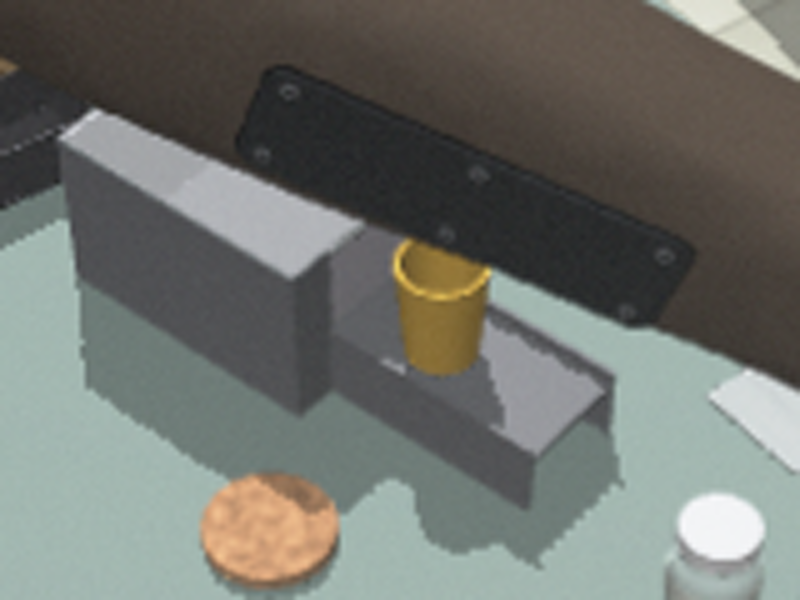

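```bash
cat > m.py <<'E'
from h import *
up=lambda p,s,x0,y0:(np.array(p,float)+.5)/s-.5+[x0,y0]
def rigid(M,W):
    M=np.array(M,float);mc,wc=M.mean(0),W.mean(0);A=(M-mc);B=W-wc
    th=np.arctan2((A[:,0]*B[:,1]-A[:,1]*B[:,0]).sum(),(A*B).sum());R=np.array([[np.cos(th),-np.sin(th)],[np.sin(th),np.cos(th)]])
    t=wc-R@mc; return th,t,np.round((M@R.T+t-W)*1000,1)
E
python3 - <<'E'
from m import *
W1=cast('top',up([(57,147),(405,57),(467,303),(112,398)],5,190,150),.134)[:,:2]
W2=cast('top',up([(695,72),(732,212)],5,190,150),.060)[:,:2]
M=[(.214,-.079),(0,-.079),(0,.079),(.214,.079),(-.17,-.046),(-.17,.046)]
th,t,e=rigid(M,np.r_[W1,W2]);print('box top',np.degrees(th),t,e.tolist())
S1=cast('side',up([(294,278)],5,230,110),.134)[:,:2]
S2=cast('side',up([(535,457),(613,378)],5,230,110),.060)[:,:2]
print('side', S1,S2)
R=np.array([[np.cos(th),-np.sin(th)],[np.sin(th),np.cos(th)]])
print('pred',R@[0,.079]+t,R@[-.17,.046]+t,R@[-.17,-.046]+t)
t4=cv2.imread('pics/top0.png')
H=cast('top',up([(133,272),(180,302),(135,372),(85,338)],4.5,340,160),.044)[:,:2]
tip=cast('top',up([(221,196)],4.5,340,160),.022)[:,:2]
print(H,tip)
th2,t2,e2=rigid([(-.01,.022),(-.01,-.022),(-.07,-.022),(-.07,.022),(.07,0)],np.r_[H,tip]);print('tamper',np.degrees(th2),t2,e2.tolist())
print('len',np.linalg.norm(H[:2].mean(0)-H[2:].mean(0)),np.linalg.norm(H[0]-H[1]))
# cup rim
h=cv2.cvtColor(t4,cv2.COLOR_BGR2HSV); m=cv2.inRange(h,(19,150,60),(32,255,255))
cs,_=cv2.findContours(m,0,2);c=max([c for c in cs if 250<cv2.boundingRect(c)[0]<330],key=cv2.contourArea)
print(cv2.boundingRect(c), cv2.fitEllipse(c))
rim=cast('top',up([(485,160),(595,158),(540,105),(543,210)],5,190,150),.130)[:,:2];print('cup rim',rim,(rim[0]+rim[1])/2,(rim[2]+rim[3])/2)
print('cup side rim',cast('side',up([(442,272)],5,230,110),.130))
for nm,uv,z in(('jar',(376.5,174),.07),('can',(428.5,179),.065),('dish',(430,221),.045),('coaster',(311,240.5),.012)):print(nm,cast('top',[uv],z)[0,:2])
E
```

```text
box top 103.33731977482135 [0.56009824 0.0863723 ] [[2.1, 3.2], [1.4, -0.6], [-4.1, -0.9], [-2.5, 2.8], [1.6, -2.0], [1.5, -2.5]]
side [[0.48606044 0.06903312]] [[ 0.55699417 -0.09272829]
 [ 0.64098043 -0.06969326]]
pred [0.48322896 0.0681483 ] [ 0.55455512 -0.08965404] [ 0.64407377 -0.06843115]
[[ 0.46623324 -0.18698082]
 [ 0.44498978 -0.21805229]
 [ 0.39804252 -0.18567852]
 [ 0.42176825 -0.15275209]] [[ 0.52154268 -0.25220489]]
tamper -36.41580863094346 [ 0.46500044 -0.20981926] [[3.8, 0.8], [-1.1, -3.5], [-2.4, -0.3], [-0.0, 2.2], [-0.2, 0.8]]
len 0.05655106683385255 0.03763935119329163
(287, 172, 22, 23) ((297.6020812988281, 182.36557006835938), (20.546497344970703, 22.16128158569336), 168.7017364501953)
cup rim [[ 0.57295229  0.0585608 ]
 [ 0.57269679 -0.00609769]
 [ 0.60550641  0.02590821]
 [ 0.54218472  0.02476384]] [0.57282454 0.02623155] [0.57384557 0.02533602]
cup side rim [[0.56748095 0.02003994 0.13      ]]
jar [ 0.60462117 -0.21255592]
can [ 0.58636977 -0.37133601]
dish [ 0.45929472 -0.37215458]
coaster [ 0.41038845 -0.00638365]
```

The close crop confirms the choice: the wooden one at top (377,223) is clearly larger than the one at (400,266). Measured poses:
- **Tamper:** about (0.465, -0.210), yaw -36°.
- **Box:** origin about (0.560, 0.086), yaw 103.3°.
- **Cup:** about (0.571, 0.024).

I'll start with the wrist yaw, turning to -76.7°.

```bash
cat > go.py <<'E'
import sys
from h import *
from scipy.spatial.transform import Rotation as Ro
s=get_state();R=Ro.from_euler('xyz',s['ee_rot'])
print('t',round(s['t'],2),'pos',np.round(s['eef_pos'],4),'rpy',np.round(np.degrees(s['ee_rot']),2),'F',np.round(s['force'],1),'w',round(s['width'],4),'q',np.round(s['q'],2))
if len(sys.argv)>1:
    a=[float(x) for x in sys.argv[1:]]
    d=R.inv().apply(np.array(a[:3])-s['eef_pos'])
    T=Ro.from_euler('xyz',[180,0,a[3]],degrees=True)
    rv=(R.inv()*T).as_rotvec()
    print('shift/0.5',np.round(d/.5,4),'turn/pi',np.round(rv/np.pi,4))
    print('after turn shift/0.5',np.round(T.inv().apply(np.array(a[:3])-s['eef_pos'])/.5,4))
E
python3 -c "
from h import *
print(proj('top',[[.7,0,0],[.7,-.01,.08]]),cast('top',[(333,135),(395,134),(292,132),(291,90)],0.0))"
python3 go.py .571 .0235 .226 -76.7
```

```text
[[307.8466857  152.22976399]
 [309.95610322 144.71010995]] [[ 0.75669895 -0.08336132  0.        ]
 [ 0.75503607 -0.28620673  0.        ]
 [ 0.77027491  0.05117768  0.        ]
 [ 0.91734155  0.05336827  0.        ]]
t 0.1 pos [ 0.2681 -0.619   0.2257] rpy [ 1.7992e+02 -1.0000e-02 -1.5658e+02] F [0.4 0.8 1.2] w 0.0876 q [-0.87  0.36  0.01 -0.   -1.22 -0.29]
shift/0.5 [-1.0665e+00  9.3850e-01  7.0000e-04] turn/pi [ 4.000e-04  3.000e-04 -4.438e-01]
after turn shift/0.5 [-1.1112e+00 -8.8510e-01 -6.0000e-04]
```

```bash
python3 -m inch '[[[0,0,0,0,0,-0.0444,0],[0,0,0,0,0,-0.0444,0],[0,0,0,0,0,-0.0444,0],[0,0,0,0,0,-0.0444,0],[0,0,0,0,0,-0.0444,0],[0,0,0,0,0,-0.0444,0],[0,0,0,0,0,-0.0444,0],[0,0,0,0,0,-0.0444,0],[0,0,0,0,0,-0.0444,0],[0,0,0,0,0,-0.0444,0],[0,0,0,0,0,0,0]]]' 15; python3 go.py .571 .0235 .226 -76.7
```

```text
t: 1.2
eef_pos: [0.2682, -0.6191, 0.226]
ee_rot: [3.141, 0.001, -1.336]
force: [0.7, -0.9, -0.1]
width: 0.0875
t 1.2 pos [ 0.2682 -0.6191  0.226 ] rpy [ 1.7999e+02  5.0000e-02 -7.6540e+01] F [ 0.7 -0.9 -0.1] w 0.0875 q [-0.87  0.36  0.01 -0.   -1.22  1.11]
shift/0.5 [-1.109e+00 -8.881e-01  8.000e-04] turn/pi [0.0001 0.0003 0.0009]
after turn shift/0.5 [-1.1115 -0.885   0.    ]
```

```bash
python3 -m inch '[[[-0.03,-0.024,0,0,0,0,0],[-0.063,-0.0504,0,0,0,0,0],[-0.063,-0.0504,0,0,0,0,0],[-0.063,-0.0504,0,0,0,0,0],[-0.063,-0.0504,0,0,0,0,0],[-0.063,-0.0504,0,0,0,0,0],[-0.063,-0.0504,0,0,0,0,0],[-0.063,-0.0504,0,0,0,0,0],[-0.063,-0.0504,0,0,0,0,0],[-0.063,-0.0504,0,0,0,0,0],[-0.063,-0.0504,0,0,0,0,0],[-0.063,-0.0504,0,0,0,0,0],[-0.063,-0.0504,0,0,0,0,0],[-0.063,-0.0504,0,0,0,0,0],[-0.063,-0.0504,0,0,0,0,0],[-0.063,-0.0504,0,0,0,0,0],[-0.063,-0.0504,0,0,0,0,0],[-0.063,-0.0504,0,0,0,0,0],[-0.03,-0.024,0,0,0,0,0],[0,0,0,0,0,0,0]]]'; python3 go.py .571 .0235 .226 -76.7
python3 - <<'E'
from h import *
for n in('side','top'):cv2.imwrite(f'pics/{n}1.png',grab_frame(n))
E
```

```text
t: 3.2
eef_pos: [0.5784, 0.0377, 0.226]
ee_rot: [3.141, 0.0, -1.338]
force: [-0.1, 0.1, -0.2]
width: 0.0876
t 3.2 pos [0.5784 0.0377 0.226 ] rpy [179.97   0.   -76.68] F [-0.1  0.1 -0.2] w 0.0876 q [ 0.4   0.2  -0.2  -0.   -1.16 -0.17]
shift/0.5 [ 0.0242  0.0208 -0.    ] turn/pi [0.0002 0.     0.0001]
after turn shift/0.5 [ 0.0242  0.0208 -0.    ]
```

View pics/side1.png

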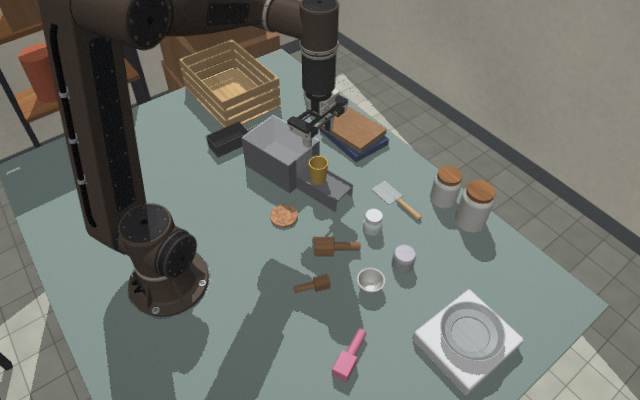

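View pics/top1.png

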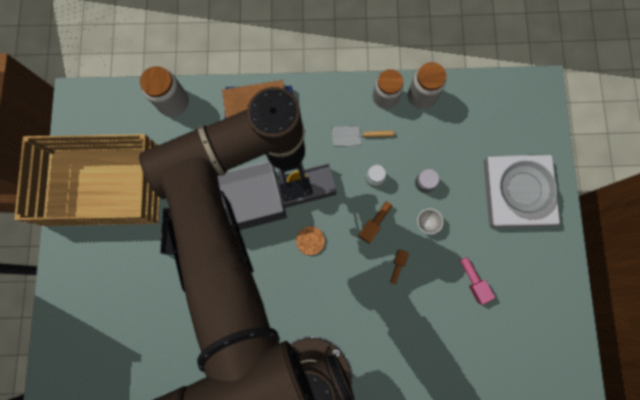

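The arm is above the deck now. In the side view the whole cup is visible at about (318,170), so I'll refine its position and the box corners from there.

Run:
```python
from h import *
s=cv2.imread('pics/side1.png');crop('side',s,230,100,390,220,5,'pics/sbox1.png')
h=cv2.cvtColor(s,cv2.COLOR_BGR2HSV); m=cv2.inRange(h,(17,110,60),(32,255,255))
cs,_=cv2.findContours(m,0,2);c=max([c for c in cs if 300<cv2.boundingRect(c)[0]<330 and cv2.boundingRect(c)[1]>140],key=cv2.contourArea);print(cv2.boundingRect(c))
```

```text
(309, 156, 19, 29)
```

View pics/sbox1.png

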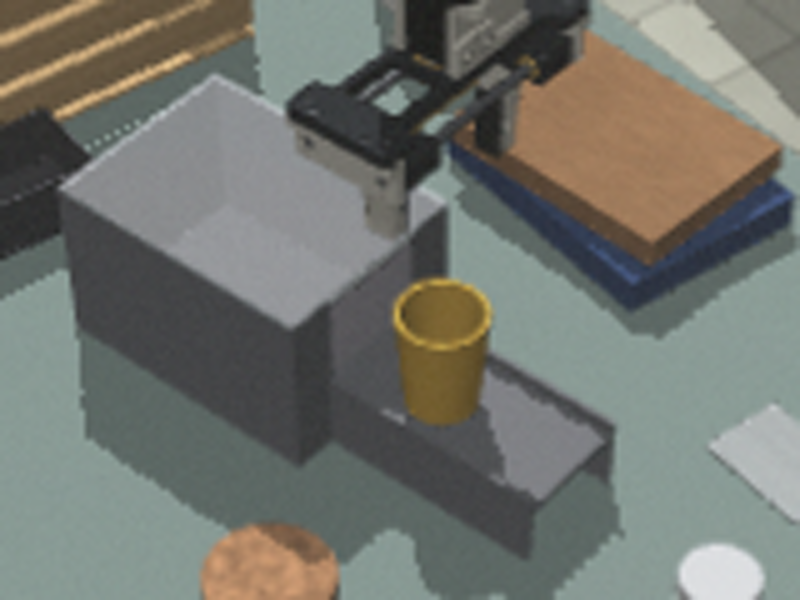

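```bash
python3 - <<'E'
from m import *
W1=cast('side',up([(60,188),(294,328),(445,205),(215,75)],5,230,100),.134)[:,:2]
W2=cast('side',up([(535,507),(613,428)],5,230,100),.060)[:,:2]
M=[(.214,.079),(0,.079),(0,-.079),(.214,-.079),(-.17,.046),(-.17,-.046)]
th,t,e=rigid(M,np.r_[W1,W2]);print('box side',np.degrees(th),t,e.tolist())
r=cast('side',up([(393,312),(491,316),(442,279),(442,349)],5,230,100),.130)[:,:2];print(r,(r[0]+r[1])/2,(r[2]+r[3])/2)
E
python3 go.py .5705 .0235 .110 -76.7
```

```text
box side 103.30127157844016 [0.56020184 0.08541221] [[-2.0, 1.0], [-2.7, -1.8], [3.0, -1.1], [1.1, -0.4], [-2.4, 2.1], [3.1, 0.2]]
[[5.47712556e-01 4.62549676e-02]
 [5.96087204e-01 5.54565061e-03]
 [5.91629189e-01 5.18989760e-02]
 [5.52736705e-01 5.87744658e-04]] [0.57189988 0.02590031] [0.57218295 0.02624336]
t 3.3 pos [0.5774 0.0355 0.2262] rpy [179.95  -0.   -76.72] F [-0.3 -0.6 -0.7] w 0.0879 q [ 0.4   0.2  -0.21 -0.   -1.16 -0.17]
shift/0.5 [0.0201 0.0187 0.2324] turn/pi [ 0.0003 -0.     -0.0001]
after turn shift/0.5 [0.0201 0.0189 0.2324]
```

```bash
python3 -m inch '[[[0.008,0.008,0.05,0,0,0,0],[0.008,0.007,0.05,0,0,0,0],[0,0,0.02,0,0,0,0],[0,0,0,0,0,0,0],[0,0,0,0,0,0,0]]]'; python3 go.py .572 .0258 .090 -76.7
```

```text
t: 3.8
eef_pos: [0.5731, 0.0254, 0.1676]
ee_rot: [-3.141, -0.0, -1.339]
force: [-0.4, 0.1, 0.3]
width: 0.0877
t 3.8 pos [0.5731 0.0254 0.1676] rpy [-1.7994e+02 -2.0000e-02 -7.6700e+01] F [-0.4  0.1  0.3] w 0.0877 q [ 0.39  0.24 -0.3   0.   -1.03 -0.15]
shift/0.5 [-0.0013  0.0021  0.1552] turn/pi [-0.0003 -0.0001 -0.    ]
after turn shift/0.5 [-0.0013  0.0019  0.1552]
```

```bash
python3 -m inch '[[[0,0.002,0.04,0,0,0,0],[0,0,0.04,0,0,0,0],[0,0,0.04,0,0,0,0],[0,0,0.035,0,0,0,0],[0,0,0,0,0,0,0],[0,0,0,0,0,0,0.2],[0,0,0,0,0,0,0.4],[0,0,0,0,0,0,0.4],[0,0,0,0,0,0,0.5],[0,0,0,0,0,0,0.5],[0,0,0,0,0,0,0.5],[0,0,0,0,0,0,0.5]]]' 15; python3 go.py
```

```text
t: 5.0
eef_pos: [0.5723, 0.0257, 0.09]
ee_rot: [-3.14, -0.0, -1.337]
force: [0.7, 0.3, 5.4]
width: 0.0616
t 5.0 pos [0.5723 0.0257 0.09  ] rpy [-1.799e+02 -1.000e-02 -7.663e+01] F [0.7 0.3 5.4] w 0.0616 q [ 0.39  0.32 -0.39  0.   -0.86 -0.15]
```

```bash
python3 -m inch '[[[0,0,-0.02,0,0,0,0.5],[0,0,-0.04,0,0,0,0.5],[0,0,-0.04,0,0,0,0.5],[0,0,-0.04,0,0,0,0.5],[0,0,-0.03,0,0,0,0.5],[0,0,0,0,0,0,0.5],[0,0,0,0,0,0,0.5]]]' 15; python3 go.py .71 -.01 .045 -76.7
```

```text
t: 5.7
eef_pos: [0.571, 0.0255, 0.1737]
ee_rot: [3.141, 0.001, -1.338]
force: [-0.3, -0.5, -3.0]
width: 0.0619
t 5.7 pos [0.571  0.0255 0.1737] rpy [ 1.7997e+02  3.0000e-02 -7.6680e+01] F [-0.3 -0.5 -3. ] w 0.0619 q [ 0.39  0.23 -0.29 -0.   -1.05 -0.15]
shift/0.5 [ 0.1333 -0.2544  0.2571] turn/pi [0.0002 0.0002 0.0001]
after turn shift/0.5 [ 0.1331 -0.2543  0.2573]
```

```bash
python3 -m inch '[[[0.01,-0.02,0,0,0,0,0.5],[0.02,-0.038,0,0,0,0,0.5],[0.02,-0.038,0,0,0,0,0.5],[0.02,-0.038,0,0,0,0,0.5],[0.02,-0.038,0,0,0,0,0.5],[0.02,-0.038,0,0,0,0,0.5],[0.017,-0.032,0,0,0,0,0.5],[0.007,-0.013,0.02,0,0,0,0.5],[0,0,0.04,0,0,0,0.5],[0,0,0.05,0,0,0,0.5],[0,0,0.05,0,0,0,0.5],[0,0,0.04,0,0,0,0.5],[0,0,0.03,0,0,0,0.5],[0,0,0.012,0,0,0,0.5],[0,0,0,0,0,0,0.5],[0,0,0,0,0,0,0.5]]]' 15; python3 go.py .71 -.01 .04 -76.7
python3 - <<'E'
from h import *
for n in('side','top'):cv2.imwrite(f'pics/{n}2.png',grab_frame(n))
s=cv2.imread('pics/side2.png');crop('side',s,270,60,430,180,5,'pics/s2c.png')
E
```

```text
t: 7.3
eef_pos: [0.7117, -0.0102, 0.0538]
ee_rot: [-3.141, -0.0, -1.338]
force: [0.1, 0.4, -2.1]
width: 0.0619
t 7.3 pos [ 0.7117 -0.0102  0.0538] rpy [-1.7994e+02 -2.0000e-02 -7.6640e+01] F [ 0.1  0.4 -2.1] w 0.0619 q [ 0.26  0.55 -0.1   0.   -0.92 -0.03]
shift/0.5 [-0.0012  0.0032  0.0276] turn/pi [-0.0003 -0.0001  0.0003]
after turn shift/0.5 [-0.0012  0.0032  0.0276]
```

View pics/s2c.png

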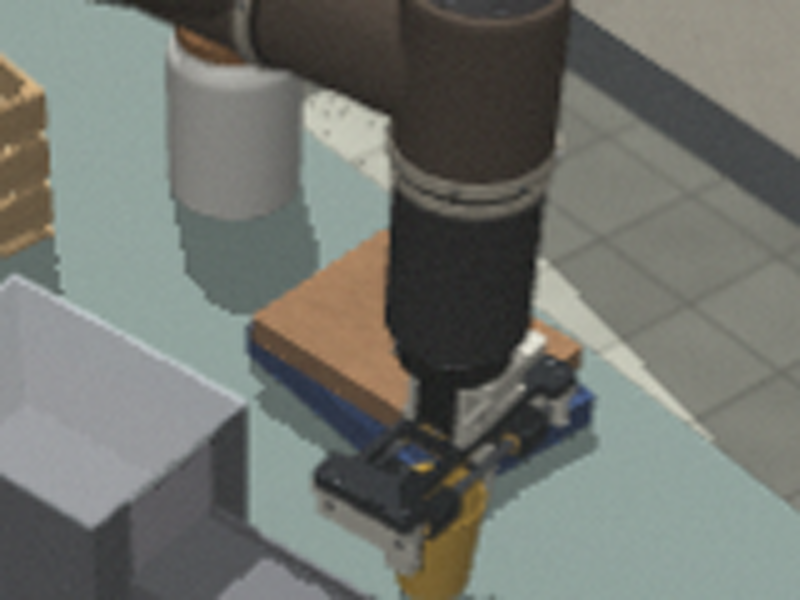

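The cup hangs upright in the fingers, clear of the books, the deck and the spatula. I'll lower it until it touches.

```bash
python3 -m inch '[[[0,0,0.01,0,0,0,0.5],[0,0,0.008,0,0,0,0.5],[0,0,0.004,0,0,0,0.5],[0,0,0.002,0,0,0,0.5],[0,0,0,0,0,0,0.5],[0,0,0,0,0,0,0.5]]]' 15; python3 go.py .71 -.01 .04 -76.7
```

```text
t: 8.0
eef_pos: [0.7111, -0.0103, 0.0411]
ee_rot: [-3.142, -0.0, -1.338]
force: [-0.4, 0.8, -2.1]
width: 0.0616
t 8.0 pos [ 0.7111 -0.0103  0.0411] rpy [-180.     -0.    -76.66] F [-0.4  0.8 -2.1] w 0.0616 q [ 0.26  0.56 -0.11  0.   -0.9  -0.03]
shift/0.5 [-0.0011  0.0021  0.0022] turn/pi [-0.     -0.      0.0002]
after turn shift/0.5 [-0.0011  0.0021  0.0022]
```

```bash
python3 -m inch '[[[0,0,0.002,0,0,0,0.5],[0,0,0.002,0,0,0,0.5],[0,0,0,0,0,0,0.5],[0,0,0,0,0,0,0.5]]]' 15; python3 go.py .71 -.01 .04 -76.7
```

```text
t: 8.4
eef_pos: [0.7114, -0.0103, 0.04]
ee_rot: [-3.141, -0.0, -1.338]
force: [-1.9, 1.1, 4.8]
width: 0.0617
t 8.4 pos [ 0.7114 -0.0103  0.04  ] rpy [-1.7995e+02 -2.0000e-02 -7.6640e+01] F [-1.9  1.1  4.8] w 0.0617 q [ 0.26  0.57 -0.11  0.   -0.9  -0.03]
shift/0.5 [-0.0012  0.0027  0.    ] turn/pi [-0.0003 -0.0001  0.0003]
after turn shift/0.5 [-0.0012  0.0027  0.    ]
```

Contact: Fz went from -2 to +5. I'll open gently to about 75 mm and go straight up.

```bash
python3 -m inch '[[[0,0,0,0,0,0,0.25],[0,0,0,0,0,0,0.15],[0,0,0,0,0,0,0.12],[0,0,0,0,0,0,0.12],[0,0,0,0,0,0,0.12],[0,0,-0.01,0,0,0,0.12],[0,0,-0.03,0,0,0,0.12],[0,0,-0.05,0,0,0,0.12],[0,0,-0.06,0,0,0,0],[0,0,-0.06,0,0,0,0],[0,0,-0.06,0,0,0,0],[0,0,-0.05,0,0,0,0],[0,0,-0.02,0,0,0,0]]]' 15; python3 go.py
```

```text
t: 9.7
eef_pos: [0.7124, -0.0103, 0.2141]
ee_rot: [-3.136, -0.001, -1.338]
force: [0.9, 0.0, 0.9]
width: 0.0877
t 9.7 pos [ 0.7124 -0.0103  0.2141] rpy [-1.7966e+02 -5.0000e-02 -7.6640e+01] F [0.9 0.  0.9] w 0.0877 q [ 0.26  0.42  0.08  0.   -1.22 -0.03]
```

```bash
python3 - <<'E'
from h import *
for n in('side','top'):cv2.imwrite(f'pics/{n}3.png',grab_frame(n))
s=cv2.imread('pics/side3.png');crop('side',s,290,140,400,270,4.5,'pics/s3c.png')
t=cv2.imread('pics/top3.png');crop('top',t,280,110,440,290,4,'pics/t3c.png')
E
python3 go.py .4908 -.1908 .214 143.6
```

```text
t 9.8 pos [ 0.7119 -0.0101  0.2119] rpy [-1.7976e+02 -1.0000e-02 -7.6650e+01] F [-0.2 -0.4 -0.7] w 0.0876 q [ 0.26  0.42  0.08  0.   -1.22 -0.03]
shift/0.5 [ 0.2495  0.5137 -0.0063] turn/pi [-7.000e-04  1.600e-03  7.764e-01]
after turn shift/0.5 [ 0.1416 -0.5533 -0.0042]
```

View pics/s3c.png

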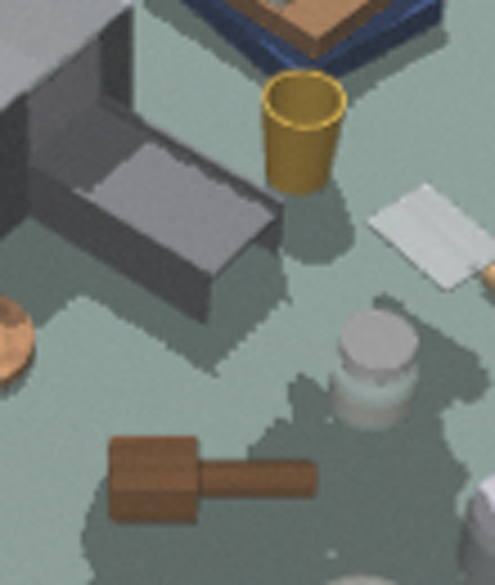

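View pics/t3c.png

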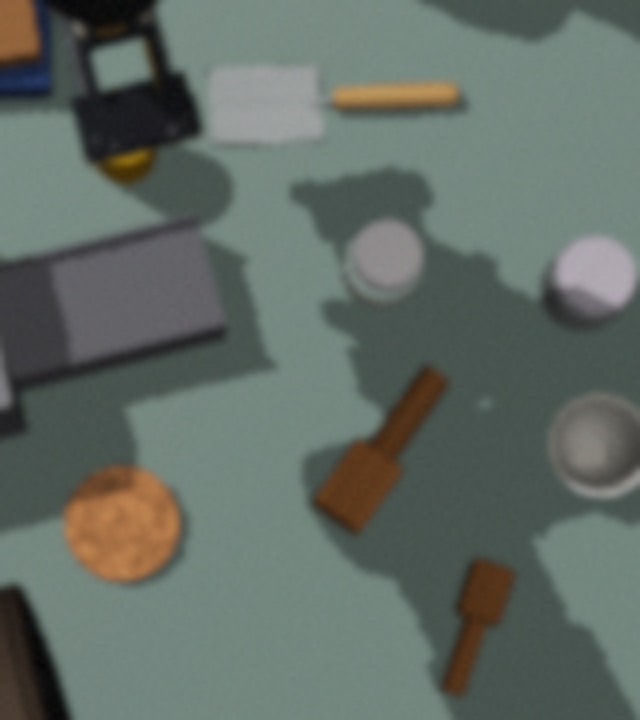

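The side view shows the cup standing upright on the bench (crop 305,130), and the tamper's head and handle are fully visible. I'll combine both views for the tamper pose.

Run:
```python
from m import *
M=[(-.01,.022),(-.01,-.022),(-.07,-.022),(-.07,.022),(.07,0)]
H=cast('top',up([(364,440),(403,466),(353,531),(314,500)],4,280,110),.044)[:,:2]
tip=cast('top',up([(434,371)],4,280,110),.022)[:,:2]
print('top',[np.round(a,4) if not np.isscalar(a) else np.degrees(a) for a in rigid(M,np.r_[H,tip])])
# side: order (-.01,+.022) is right/far
H=cast('side',up([(197,437),(197,486),(110,486),(113,437)],4.5,290,140),.044)[:,:2]
tip=cast('side',up([(316,479)],4.5,290,140),.022)[:,:2]
print('side',H,[np.round(a,4) if not np.isscalar(a) else np.degrees(a) for a in rigid(M,np.r_[H,tip])])
r=cast('side',up([(262,100),(347,100),(305,70),(305,131)],4.5,290,140),.080)[:,:2];print('cup',(r[0]+r[1])/2,(r[2]+r[3])/2)
```

```text
top [np.float64(-36.89315106465107), array([ 0.4661, -0.2097]), array([[ 3.8,  5.4],
       [-1.9, -0.8],
       [-1. , -4.9],
       [ 1.2,  1.5],
       [-2.1, -1.3]])]
side [[ 0.46861503 -0.18869475]
 [ 0.44351047 -0.22042672]
 [ 0.39744117 -0.18584501]
 [ 0.42331047 -0.15470802]] [np.float64(-36.7357866419958), array([ 0.4654, -0.2112]), array([[ 1.9,  1.1],
       [ 0.7, -2.4],
       [-1.3, -1.1],
       [-0.9,  3. ],
       [-0.4, -0.6]])]
cup [ 0.71105811 -0.01075888] [ 0.711282   -0.01104644]
```

```bash
python3 -m inch '[[[0,0,0,0,0,0.0455,0],[0,0,0,0,0,0.0455,0],[0,0,0,0,0,0.0455,0],[0,0,0,0,0,0.0455,0],[0,0,0,0,0,0.0455,0],[0,0,0,0,0,0.0455,0],[0,0,0,0,0,0.0455,0],[0,0,0,0,0,0.0455,0],[0,0,0,0,0,0.0455,0],[0,0,0,0,0,0.0455,0],[0,0,0,0,0,0.0455,0],[0,0,0,0,0,0.0455,0],[0,0,0,0,0,0.0455,0],[0,0,0,0,0,0.0455,0],[0,0,0,0,0,0.0455,0],[0,0,0,0,0,0.0455,0],[0,0,0,0,0,0.0455,0],[0,0,0,0,0,0,0]]]'; python3 go.py .4399 -.1913 .15 143.2
```

```text
t: 11.6
eef_pos: [0.7103, -0.0103, 0.2074]
ee_rot: [-3.14, -0.002, 2.513]
force: [-0.2, 0.2, 0.2]
width: 0.0874
t 11.6 pos [ 0.7103 -0.0103  0.2074] rpy [-1.7991e+02 -1.1000e-01  1.4398e+02] F [-0.2  0.2  0.2] w 0.0874 q [ 0.26  0.43  0.08 -0.   -1.22 -2.46]
shift/0.5 [ 0.2243 -0.6107  0.1161] turn/pi [-0.0005 -0.0006  0.0043]
after turn shift/0.5 [ 0.2162 -0.6139  0.1147]
```

```bash
python3 -m inch '[[[0.01,-0.03,0,0,0,0.0043,0],[0.022,-0.063,0,0,0,0,0],[0.022,-0.063,0,0,0,0,0],[0.022,-0.063,0,0,0,0,0],[0.022,-0.063,0,0,0,0,0],[0.022,-0.063,0,0,0,0,0],[0.022,-0.063,0,0,0,0,0],[0.022,-0.063,0,0,0,0,0],[0.022,-0.063,0.01,0,0,0,0],[0.022,-0.063,0.02,0,0,0,0],[0.01,-0.02,0.04,0,0,0,0],[0,0,0.03,0,0,0,0],[0,0,0.01,0,0,0,0],[0,0,0,0,0,0,0],[0,0,0,0,0,0,0]]]'; python3 go.py .4399 -.1913 .07 143.2
```

```text
t: 13.1
eef_pos: [0.4401, -0.1927, 0.1544]
ee_rot: [-3.141, 0.0, 2.504]
force: [-0.4, -0.9, 0.7]
width: 0.0876
t 13.1 pos [ 0.4401 -0.1927  0.1544] rpy [-1.7999e+02  2.0000e-02  1.4345e+02] F [-0.4 -0.9  0.7] w 0.0876 q [-0.    0.1  -0.51  0.   -0.96 -2.21]
shift/0.5 [0.0021 0.0021 0.1688] turn/pi [-0.      0.0001  0.0014]
after turn shift/0.5 [0.002  0.002  0.1688]
```

```bash
python3 -c "
from m import *
print(cast('top',up([(480,558),(515,570),(458,610)],4,280,110),.03))"
python3 -m inch '[[[0.002,0.002,0.03,0,0,0.0014,0],[0,0,0.05,0,0,0,0],[0,0,0.05,0,0,0,0],[0,0,0.05,0,0,0,0],[0,0,0.03,0,0,0,0],[0,0,0,0,0,0,0],[0,0,0,0,0,0,0]]]'; python3 go.py .4399 -.1913 .017 143.2
```

```text
[[ 0.37664737 -0.27765209  0.03      ]
 [ 0.36700998 -0.30377157  0.03      ]
 [ 0.33757762 -0.25894973  0.03      ]]
t: 13.8
eef_pos: [0.4401, -0.1914, 0.0497]
ee_rot: [-3.142, 0.0, 2.498]
force: [-0.1, -0.7, 0.3]
width: 0.0876
t 13.8 pos [ 0.4401 -0.1914  0.0497] rpy [-1.8000e+02  2.0000e-02  1.4315e+02] F [-0.1 -0.7  0.3] w 0.0876 q [ 0.    0.24 -0.64  0.   -0.7  -2.22]
shift/0.5 [ 0.0005 -0.0001  0.0654] turn/pi [-0.      0.0001 -0.0003]
after turn shift/0.5 [ 0.0004 -0.0001  0.0654]
```

```bash
python3 -m inch '[[[0,0,0.03,0,0,0,0],[0,0,0.024,0,0,0,0],[0,0,0.006,0,0,0,0],[0,0,0,0,0,0,0],[0,0,0,0,0,0,0.3],[0,0,0,0,0,0,0.5],[0,0,0,0,0,0,0.7],[0,0,0,0,0,0,0.7],[0,0,0,0,0,0,0.7],[0,0,0,0,0,0,0.7]]]' 25; python3 go.py
```

```text
t: 14.8
eef_pos: [0.4394, -0.1914, 0.0191]
ee_rot: [3.142, 0.0, 2.497]
force: [-0.8, -0.0, 0.2]
width: 0.0452
t 14.8 pos [ 0.4394 -0.1914  0.0191] rpy [180.     0.   143.09] F [-0.8 -0.   0.2] w 0.0452 q [ 0.    0.29 -0.67 -0.   -0.62 -2.22]
```

```bash
python3 -m inch '[[[0,0,-0.02,0,0,0,0.7],[0,0,-0.05,0,0,0,0.7],[0,0,-0.06,0,0,0,0.7],[0,0,-0.06,0,0,0,0.7],[0,0,-0.06,0,0,0,0.7],[0,0,-0.03,0,0,-0.02,0.7],[0,0,0,0,0,-0.045,0.7],[0,0,0,0,0,-0.045,0.7],[0,0,0,0,0,-0.045,0.7],[0,0,0,0,0,-0.045,0.7],[0,0,0,0,0,-0.045,0.7],[0,0,0,0,0,-0.045,0.7],[0,0,0,0,0,-0.045,0.7],[0,0,0,0,0,-0.045,0.7],[0,0,0,0,0,-0.045,0.7],[0,0,0,0,0,-0.045,0.7],[0,0,0,0,0,-0.045,0.7],[0,0,0,0,0,-0.045,0.7],[0,0,0,0,0,-0.045,0.7],[0,0,0,0,0,-0.045,0.7]]]' 25
python3 - <<'E'
import numpy as np
a=np.radians(103.3);x=np.array([np.cos(a),np.sin(a)])
o=np.array([.560,.086]); print(o+x*(-.084-.032), o+x*(-.165))
E
python3 go.py .5867 -.0269 .16 -76.7
```

```text
t: 16.8
eef_pos: [0.4388, -0.1913, 0.1594]
ee_rot: [3.141, 0.0, -1.738]
force: [0.4, 0.0, -2.5]
width: 0.044
[ 0.58668577 -0.02688875] [ 0.59795821 -0.07457451]
t 16.8 pos [ 0.4388 -0.1913  0.1594] rpy [ 1.7997e+02  1.0000e-02 -9.9590e+01] F [ 0.4  0.  -2.5] w 0.044 q [ 0.    0.09 -0.5  -0.   -0.97 -0.17]
shift/0.5 [-0.3735 -0.237  -0.0014] turn/pi [ 2.000e-04  1.000e-04 -1.272e-01]
after turn shift/0.5 [-0.2519 -0.3636 -0.0013]
```

```bash
python3 -m inch '[[[0,0,0,0,0,-0.042,0.7],[0,0,0,0,0,-0.042,0.7],[0,0,0,0,0,-0.042,0.7],[-0.02,-0.03,0,0,0,0,0.7],[-0.04,-0.058,0,0,0,0,0.7],[-0.04,-0.058,0,0,0,0,0.7],[-0.04,-0.058,0,0,0,0,0.7],[-0.04,-0.058,0,0,0,0,0.7],[-0.04,-0.058,0,0,0,0,0.7],[-0.03,-0.043,0,0,0,0,0.7],[0,0,0,0,0,0,0.7],[0,0,0,0,0,0,0.7],[0,0,0,0,0,0,0.7]]]' 25; python3 go.py .5867 -.0269 .10 -76.7
python3 - <<'E'
from h import *
for n in('side','top'):cv2.imwrite(f'pics/{n}4.png',grab_frame(n))
s=cv2.imread('pics/side4.png');crop('side',s,240,80,400,200,5,'pics/s4c.png')
E
```

```text
t: 18.1
eef_pos: [0.5881, -0.0295, 0.1589]
ee_rot: [3.141, 0.0, -1.349]
force: [-0.6, -0.0, -2.3]
width: 0.0437
t 18.1 pos [ 0.5881 -0.0295  0.1589] rpy [ 1.7995e+02  1.0000e-02 -7.7300e+01] F [-0.6 -0.  -2.3] w 0.0437 q [ 0.28  0.27 -0.28 -0.   -1.02 -0.06]
shift/0.5 [-0.0056  0.0015  0.1179] turn/pi [ 0.0003  0.     -0.0033]
after turn shift/0.5 [-0.0057  0.0015  0.1179]
```

View pics/s4c.png

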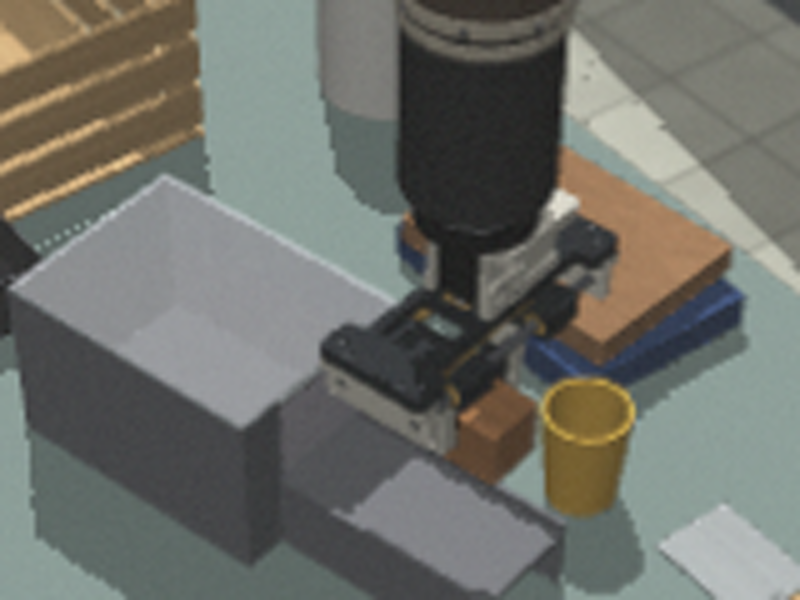

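The head shows behind the fingers with the handle toward the box, and nothing is touching. I'll lower it onto the deck, keeping the fingertips above the rails.

```bash
python3 -m inch '[[[-0.0055,0.0015,0.02,0,0,-0.0033,0.7],[0,0,0.04,0,0,0,0.7],[0,0,0.04,0,0,0,0.7],[0,0,0.03,0,0,0,0.7],[0,0,0.02,0,0,0,0.7],[0,0,0.01,0,0,0,0.7],[0,0,0,0,0,0,0.7],[0,0,0,0,0,0,0.7]]]' 25; python3 go.py .5867 -.0269 .069 -76.7
```

```text
t: 19.0
eef_pos: [0.5878, -0.0269, 0.0796]
ee_rot: [-3.141, -0.0, -1.338]
force: [0.5, -0.0, -2.8]
width: 0.0435
t 19.0 pos [ 0.5878 -0.0269  0.0796] rpy [-1.7995e+02 -1.0000e-02 -7.6630e+01] F [ 0.5 -0.  -2.8] w 0.0435 q [ 0.29  0.35 -0.37  0.   -0.85 -0.05]
shift/0.5 [-0.0005  0.0023  0.0212] turn/pi [-0.0003 -0.0001  0.0004]
after turn shift/0.5 [-0.0005  0.0022  0.0212]
```

```bash
python3 -m inch '[[[0,0.002,0.01,0,0,0,0.7],[0,0,0.006,0,0,0,0.7],[0,0,0.003,0,0,0,0.7],[0,0,0.001,0,0,0,0.7],[0,0,0,0,0,0,0.7],[0,0,0,0,0,0,0.7]]]' 25; python3 go.py .5867 -.0269 .069 -76.7
```

```text
t: 19.6
eef_pos: [0.5863, -0.0271, 0.0694]
ee_rot: [3.141, 0.0, -1.338]
force: [-2.5, 1.1, 4.0]
width: 0.0437
t 19.6 pos [ 0.5863 -0.0271  0.0694] rpy [179.99   0.   -76.64] F [-2.5  1.1  4. ] w 0.0437 q [ 0.29  0.36 -0.38 -0.   -0.83 -0.05]
shift/0.5 [-0.0002 -0.0009  0.0007] turn/pi [0.     0.     0.0004]
after turn shift/0.5 [-0.0002 -0.0009  0.0007]
```

Contact with the deck. Releasing and rising.

```bash
python3 -m inch '[[[0,0,0,0,0,0,0.5],[0,0,0,0,0,0,0.3],[0,0,0,0,0,0,0.2],[0,0,0,0,0,0,0.1],[0,0,0,0,0,0,0.1],[0,0,-0.02,0,0,0,0.1],[0,0,-0.05,0,0,0,0.1],[0,0,-0.06,0,0,0,0.1],[0.03,0,-0.07,0,0,0,0.5],[0.05,0,-0.08,0,0,0,1],[0.05,0,-0.08,0,0,0,1],[0.05,0,-0.04,0,0,0,1],[0.02,0,0,0,0,0,1],[0,0,0,0,0,0,1]]]' 25; python3 go.py .598 -.0746 .2 -76.7
python3 - <<'E'
from h import *
for n in('side','top'):cv2.imwrite(f'pics/{n}5.png',grab_frame(n))
s=cv2.imread('pics/side5.png');crop('side',s,240,80,400,200,5,'pics/s5c.png')
s=cv2.imread('pics/top5.png');crop('side',s,240,110,400,230,5,'pics/t5c.png')
E
```

```text
t: 21.0
eef_pos: [0.6095, -0.1256, 0.2696]
ee_rot: [-3.141, 0.0, -1.34]
force: [-0.7, 0.9, -0.3]
width: 0.0362
t 21.0 pos [ 0.6095 -0.1256  0.2696] rpy [-179.94    0.    -76.75] F [-0.7  0.9 -0.3] w 0.0362 q [ 0.11  0.25 -0.05 -0.   -1.28  0.12]
shift/0.5 [-0.1045 -0.0007  0.1392] turn/pi [-0.0003  0.     -0.0003]
after turn shift/0.5 [-0.1045 -0.001   0.1392]
```

View pics/s5c.png

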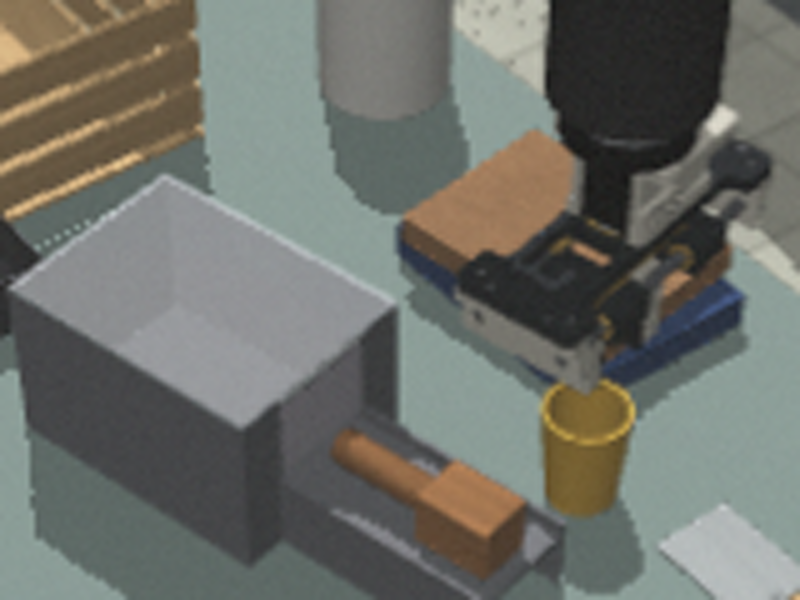

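View pics/t5c.png

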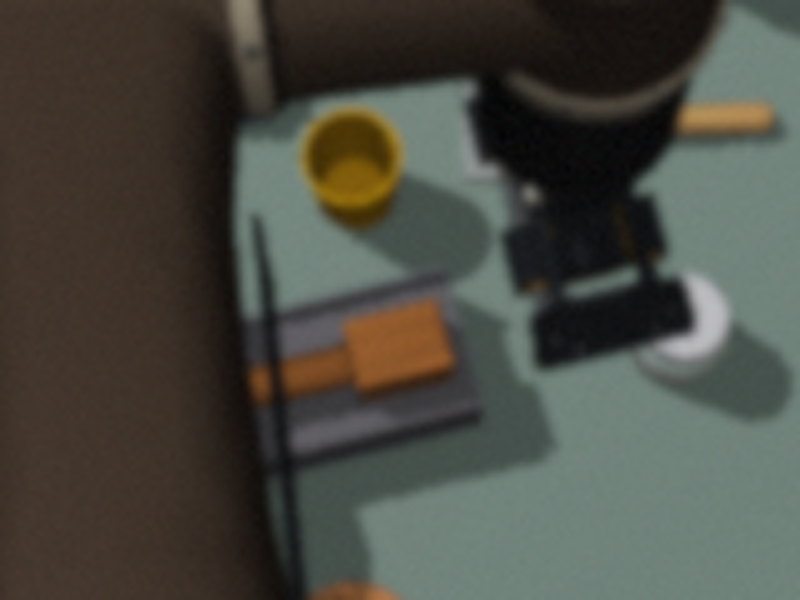

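The tamper lies on the deck with the handle toward the flap. I'll measure it in the box frame.

Run:
```python
from m import *
a=np.radians(103.3);R=np.array([[np.cos(a),-np.sin(a)],[np.sin(a),np.cos(a)]]);o=np.array([.560,.086])
H=cast('top',up([(343,320),(435,300),(452,372),(360,392)],5,240,110),.094)[:,:2]
print((H-o)@R)
H=cast('side',up([(417,500),(455,460),(525,498),(486,538)],5,240,80),.094)[:,:2]
print((H-o)@R)
tip=cast('side',up([(343,447)],5,240,80),.072)[:,:2];print('tip',(tip-o)@R)
```

```text
[[-0.09770912 -0.02284641]
 [-0.15468564 -0.02086899]
 [-0.15338681  0.02495914]
 [-0.09675415  0.02294732]]
[[-0.10065028  0.02430304]
 [-0.09692306 -0.01963408]
 [-0.15291311 -0.02177397]
 [-0.15524432  0.02199814]]
tip [[-0.01877222  0.00167907]]
```

```bash
python3 -m inch '[[[0,0,0,0,-0.04,0,1],[0,0,0,0,-0.04,0,1],[0,0,0,0,-0.04,0,1],[0,0,0,0,-0.04,0,1],[0,0,0,0,-0.04,0,1],[0,0,0,0,-0.04,0,1],[0,0,0,0,-0.01,0,1],[0,0,0,0,0,0,1],[0,0,0,0,0,0,1]]]' 25; python3 go.py
cat > go2.py <<'E'
# target in box frame (x,y,z), tilt deg -> shift in current tool axes
import sys
from h import *
from scipy.spatial.transform import Rotation as Ro
s=get_state();R=Ro.from_euler('xyz',s['ee_rot'])
B=Ro.from_euler('z',103.3,degrees=True);o=np.array([.560,.086,0])
p=B.inv().apply(s['eef_pos']-o)
print('t',round(s['t'],2),'box pos',np.round(p,4),'F box',np.round(B.inv().apply(s['force']),1),'tool z box',np.round(B.inv().apply(R.apply([0,0,1])),3),'tool y box',np.round(B.inv().apply(R.apply([0,1,0])),3),'q',np.round(s['q'],2),'w',round(s['width'],3))
a=[float(v) for v in sys.argv[1:4]]
print('shift/.5',np.round(R.inv().apply(B.apply(np.array(a)-p))/.5,4))
T=B*Ro.from_euler('z',180,degrees=True)*Ro.from_euler('xyz',[180,0,0],degrees=True)*Ro.from_euler('y',-float(sys.argv[4]),degrees=True)
print('turn/pi',np.round((R.inv()*T).as_rotvec()/np.pi,4))
E
python3 go2.py -.19 .001 .075 45
```

```text
t: 22.0
eef_pos: [0.6096, -0.1238, 0.2689]
ee_rot: [3.141, 0.783, -1.337]
force: [-0.2, 0.8, 0.7]
width: 0.0004
t 22.0 pos [ 0.6096 -0.1238  0.2689] rpy [179.97  44.89 -76.62] F [-0.2  0.8  0.7] w 0.0004 q [-0.32  0.55  0.42 -0.67 -1.86  0.5 ]
t 22.0 box pos [-0.2156 -0.      0.2689] F box [0.8 0.1 0.7] tool z box [ 0.706  0.002 -0.708] tool y box [-0.002  1.     0.   ] q [-0.32  0.55  0.42 -0.67 -1.86  0.5 ] w 0.0
shift/.5 [0.2375 0.0018 0.3109]
turn/pi [ 0.0005 -0.0006  0.0003]
```

```bash
python3 -m inch '[[[0.02,0,0.025,0,0,0,1],[0.04,0,0.052,0,0,0,1],[0.045,0,0.059,0,0,0,1],[0.045,0,0.059,0,0,0,1],[0.045,0.001,0.059,0,0,0,1],[0.03,0,0.04,0,0,0,1],[0.012,0,0.016,0,0,0,1],[0,0,0,0,0,0,1],[0,0,0,0,0,0,1]]]' 25; python3 go2.py -.175 .001 .075 45;  python3 - <<'E'
from h import *
s=grab_frame('side');cv2.imwrite('pics/side6.png',s);crop('side',s,240,80,400,200,5,'pics/s6c.png')
E
```

```text
t: 22.9
eef_pos: [0.6039, -0.0993, 0.0773]
ee_rot: [-3.139, 0.783, -1.334]
force: [0.2, -0.2, 0.3]
width: 0.0004
t 22.9 box pos [-1.904e-01 -1.000e-04  7.730e-02] F box [-0.2 -0.2  0.3] tool z box [ 0.706  0.    -0.709] tool y box [-0.002  1.    -0.002] q [-0.29  0.69  0.21 -0.66 -1.56  0.7 ] w 0.0
shift/.5 [-0.0187  0.002   0.025 ]
turn/pi [ 0.0001 -0.0006  0.001 ]
```

View pics/s6c.png

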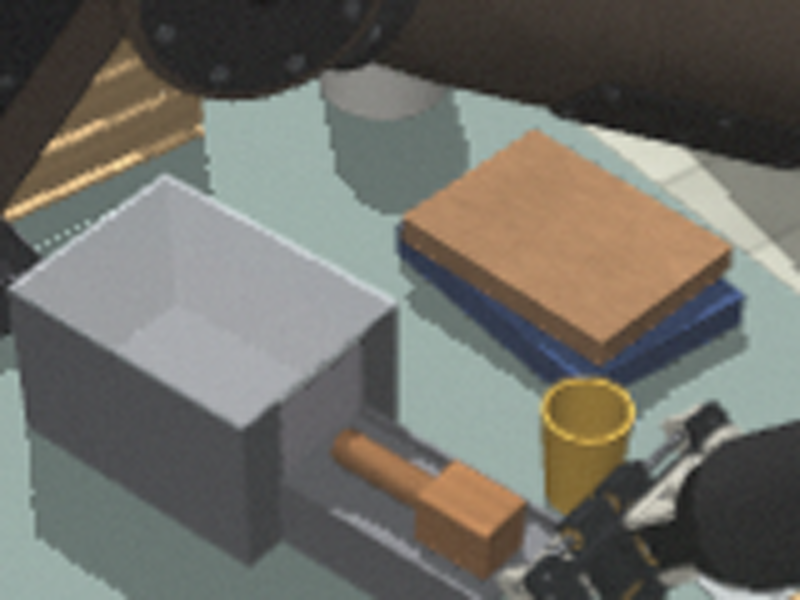

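Clear so far. The closed fingertips are behind the head, about 30 mm away. Pushing with the fingertips in short stretches, 10 mm per row.

```bash
python3 -m inch '[[[-0.0142,0.002,0.0142,0,0,0,1],[-0.0142,0,0.0142,0,0,0,1],[-0.0142,0,0.0142,0,0,0,1],[-0.0142,0,0.0142,0,0,0,1],[-0.0142,0,0.0142,0,0,0,1],[-0.0142,0,0.0142,0,0,0,1],[-0.0142,0,0.0142,0,0,0,1],[-0.0142,0,0.0142,0,0,0,1],[0,0,0,0,0,0,1]]]' 25; python3 go2.py -.0 .001 .076 45;  python3 - <<'E'
from h import *
s=grab_frame('side');cv2.imwrite('pics/side7.png',s);crop('side',s,240,80,400,200,5,'pics/s7c.png')
E
```

```text
t: 23.85
eef_pos: [0.5837, -0.0206, 0.0764]
ee_rot: [-3.14, 0.785, -1.336]
force: [0.6, -1.1, 0.8]
width: 0.0003
t 23.85 box pos [-0.1092  0.0015  0.0764] F box [-1.2 -0.3  0.8] tool z box [ 0.707  0.    -0.708] tool y box [-0.002  1.    -0.001] q [-0.2   0.63  0.09 -0.7  -1.47  0.67] w 0.0
shift/.5 [-0.154  -0.0014  0.1549]
turn/pi [ 0.0001 -0.0002  0.0007]
```

View pics/s7c.png

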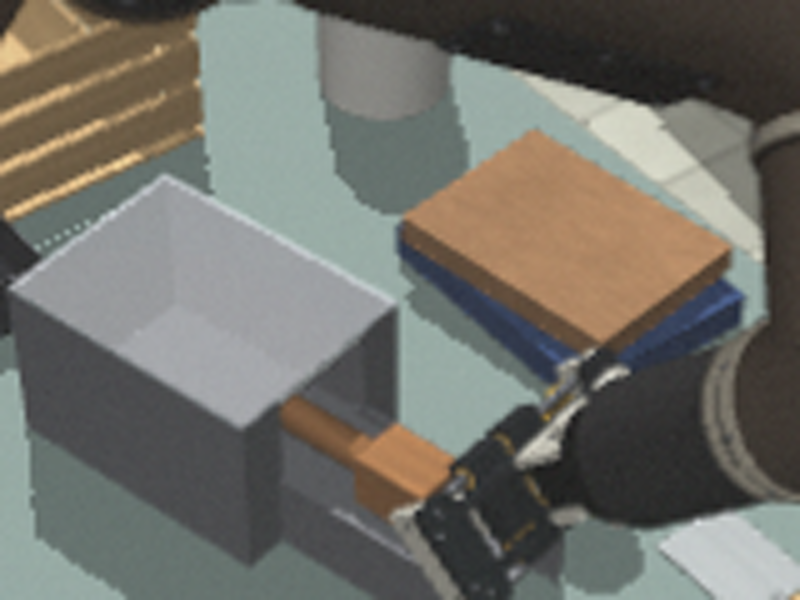

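The handle is entering under the flap (crop 290,410), the head is straight against the fingers, and forces are small. Continuing.

```bash
python3 -m inch '[[[-0.0142,0,0.0142,0,0,0,1],[-0.0142,0,0.0142,0,0,0,1],[-0.0142,0,0.0142,0,0,0,1],[-0.0142,0,0.0142,0,0,0,1],[-0.0142,0,0.0142,0,0,0,1],[0,0,0,0,0,0,1]]]' 25; python3 go2.py -.0 .001 .076 45;  python3 - <<'E'
from h import *
s=grab_frame('side');cv2.imwrite('pics/side8.png',s);crop('side',s,240,80,400,200,5,'pics/s8c.png')
s=grab_frame('top');cv2.imwrite('pics/top8.png',s);crop('top',s,240,110,400,230,5,'pics/t8c.png')
E
```

```text
t: 24.5
eef_pos: [0.5718, 0.0281, 0.0759]
ee_rot: [-3.141, 0.786, -1.337]
force: [-0.1, -1.1, -0.3]
width: 0.0009
t 24.5 box pos [-0.0591  0.0019  0.0759] F box [-1.1  0.4 -0.3] tool z box [ 0.707  0.001 -0.707] tool y box [-0.001  1.    -0.   ] q [-0.14  0.59  0.03 -0.73 -1.41  0.65] w 0.001
shift/.5 [-0.0836 -0.0019  0.0835]
turn/pi [0.0003 0.0001 0.0004]
```

View pics/s8c.png

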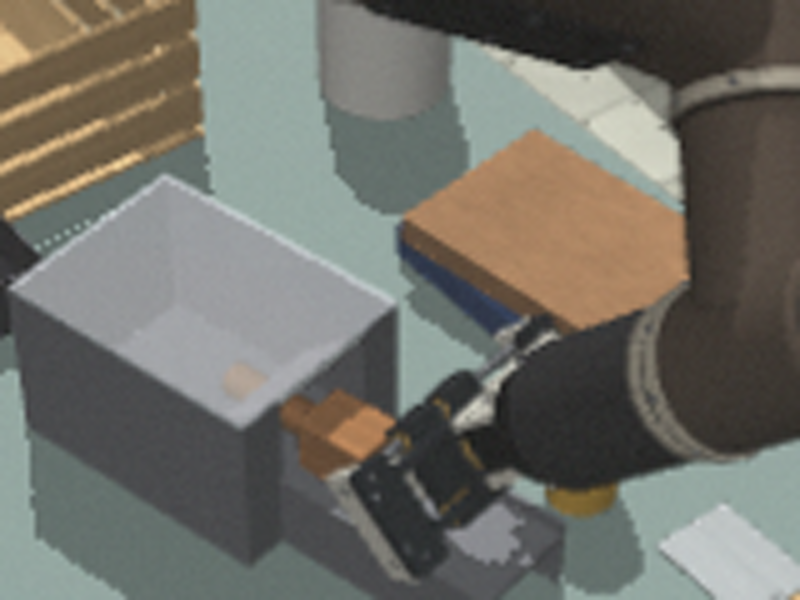

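View pics/t8c.png

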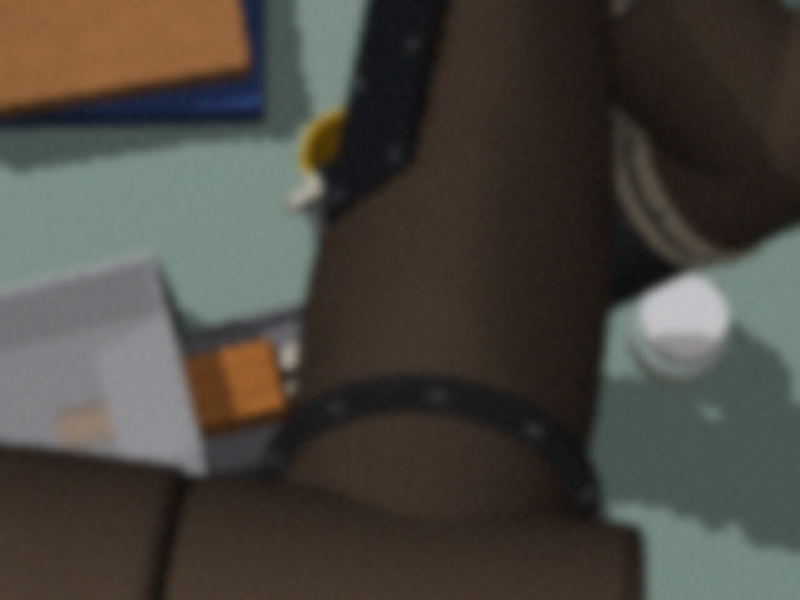

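The tip is inside (side crop 240,380), the head is straight at the opening, and the cup's rim has not moved (top crop 320,145). Continuing.

```bash
python3 -m inch '[[[-0.0142,0,0.0142,0,0,0,1],[-0.0142,0,0.0142,0,0,0,1],[-0.0142,0,0.0142,0,0,0,1],[-0.0142,0,0.0142,0,0,0,1],[-0.0142,0,0.0142,0,0,0,1],[0,0,0,0,0,0,1]]]' 25; python3 go2.py .015 .001 .076 45;  python3 - <<'E'
from h import *
s=grab_frame('side');cv2.imwrite('pics/side9.png',s);crop('side',s,240,80,400,200,5,'pics/s9c.png')
E
```

```text
t: 25.2
eef_pos: [0.5602, 0.077, 0.0758]
ee_rot: [-3.141, 0.786, -1.337]
force: [0.7, -0.1, -0.2]
width: 0.0006
t 25.2 box pos [-0.0088  0.0019  0.0758] F box [-0.3 -0.6 -0.2] tool z box [ 0.707  0.001 -0.707] tool y box [-0.001  1.    -0.   ] q [-0.07  0.56 -0.02 -0.76 -1.36  0.62] w 0.001
shift/.5 [-0.034  -0.0018  0.0334]
turn/pi [0.0003 0.0002 0.0003]
```

View pics/s9c.png

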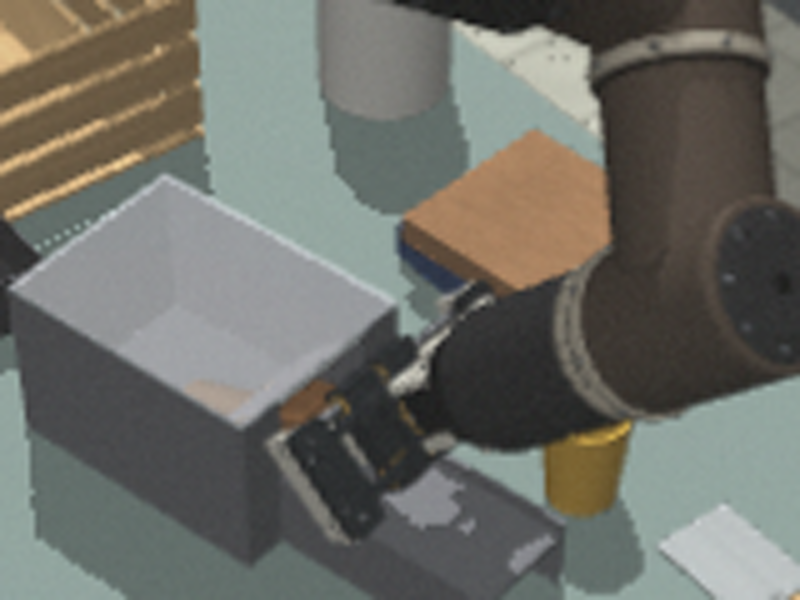

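```bash
python3 -m inch '[[[-0.0142,0,0.0142,0,0,0,1],[-0.0142,0,0.0142,0,0,0,1],[-0.0085,0,0.0085,0,0,0,1],[0,0,0,0,0,0,1],[0,0,0,0,0,0,1]]]' 25; python3 go2.py .022 .001 .076 45;  python3 - <<'E'
from h import *
s=grab_frame('side');cv2.imwrite('pics/side10.png',s);crop('side',s,240,80,400,200,5,'pics/s10c.png')
s=grab_frame('top');cv2.imwrite('pics/top10.png',s);crop('top',s,190,140,350,260,5,'pics/t10c.png')
E
```

```text
t: 25.75
eef_pos: [0.554, 0.1018, 0.0754]
ee_rot: [3.141, 0.785, -1.338]
force: [0.7, -1.2, -2.4]
width: 0.0003
t 25.75 box pos [0.0168 0.0022 0.0754] F box [-1.3 -0.4 -2.4] tool z box [ 0.707  0.002 -0.707] tool y box [-0.002  1.     0.001] q [-0.03  0.54 -0.05 -0.78 -1.33  0.6 ] w 0.0
shift/.5 [-0.0083 -0.0024  0.0065]
turn/pi [0.0005 0.     0.0002]
```

View pics/s10c.png

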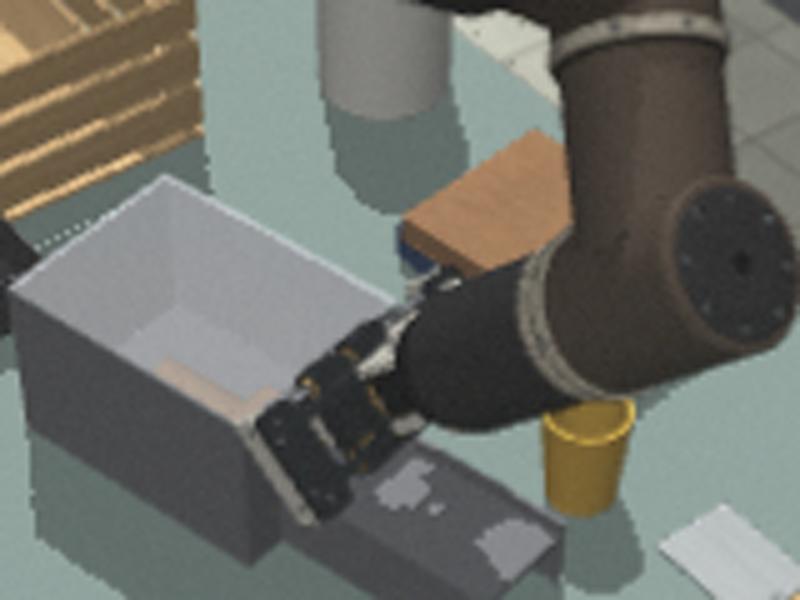

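View pics/t10c.png

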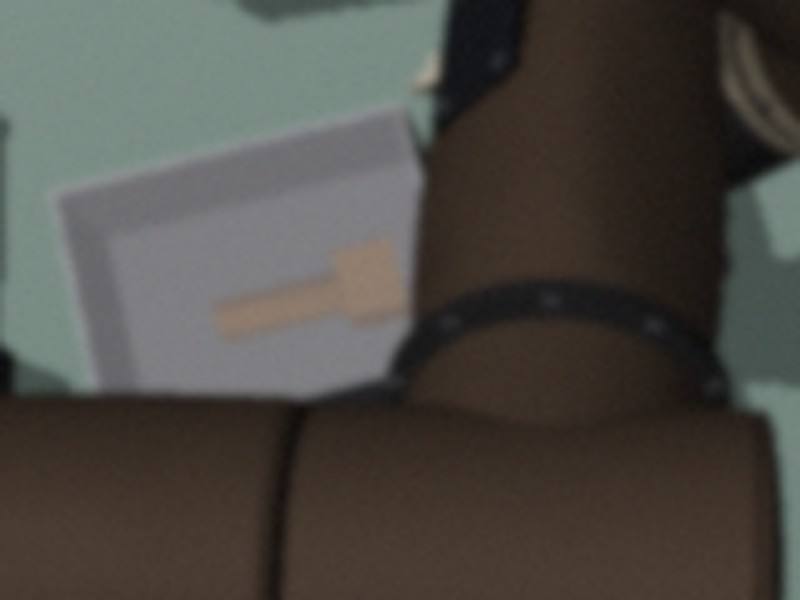

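Run:
```python
from m import *
a=np.radians(103.3);R=np.array([[np.cos(a),-np.sin(a)],[np.sin(a),np.cos(a)]]);o=np.array([.560,.086])
for z in(.036,.06):
    print(z,(cast('top',up([(217,320)],5,190,140),z)[:,:2]-o)@R,'shoulder', (cast('top',up([(333,272),(352,327)],5,190,140),z+.022)[:,:2]-o)@R)
print('side tip',(cast('side',up([(158,370)],5,240,80),.036)[:,:2]-o)@R)
```

```text
0.036 [[ 0.15170642 -0.00325915]] shoulder [[ 0.07252181 -0.00961912]
 [ 0.06890594  0.02690668]]
0.06 [[0.1479688  0.00223791]] shoulder [[ 0.0700762  -0.00392766]
 [ 0.066522    0.03197523]]
side tip [[0.15562718 0.00018071]]
```

Both views put the tamper flat on the box floor: tip at x≈153 mm, shoulder at ≈71 mm, so the head end is at ≈13 mm, past the 6 mm wall. The fingertips now reach over it at z 75. Withdrawing straight back so the flap can close.

```bash
python3 -m inch '[[[0.0142,0,-0.0142,0,0,0,1],[0.0142,0,-0.0142,0,0,0,1],[0.0142,0,-0.0142,0,0,0,1],[0.0142,0,-0.0142,0,0,0,1],[0.0213,0,-0.0213,0,0,0,1],[0.0213,0,-0.0213,0,0,0,1],[0.0283,0,-0.0283,0,0,0,1],[0.0283,0,-0.0283,0,0,0,1],[0.0283,0,-0.0283,0,0,0,1],[0.0283,0,-0.0283,0,0,0,1],[0.0283,0,-0.0283,0,0,0,1],[0,0,0,0,0,0,1]]]' 25; python3 go2.py -.19 .001 .25 45;  python3 - <<'E'
from h import *
s=grab_frame('side');cv2.imwrite('pics/side11.png',s);crop('side',s,240,80,400,200,5,'pics/s11c.png')
E
```

```text
t: 27.05
eef_pos: [0.5943, -0.0675, 0.075]
ee_rot: [3.141, 0.785, -1.34]
force: [0.7, 0.6, -0.2]
width: 0.0004
t 27.05 box pos [-0.1573  0.002   0.075 ] F box [ 0.4 -0.8 -0.2] tool z box [ 0.706 -0.    -0.708] tool y box [0.001 1.    0.   ] q [-0.26  0.66  0.16 -0.67 -1.52  0.69] w 0.0
shift/.5 [-0.2009 -0.0018 -0.2939]
turn/pi [-0.0001 -0.0003 -0.0003]
```

View pics/s11c.png

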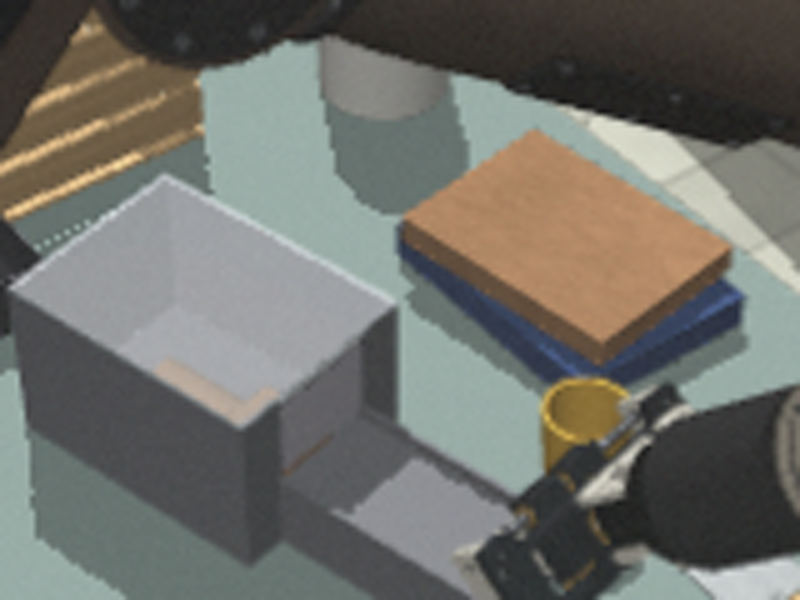

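The flap looks closed, with a thin brown line at its lower gap (crop 305,455). I'll move the arm up and away, then check closely.

```bash
python3 -m inch '[[[-0.02,0,-0.03,0,0,0,1],[-0.04,0,-0.06,0,0,0,1],[-0.04,0,-0.06,0,0,0,1],[-0.04,0,-0.06,0,0,0,1],[-0.035,0,-0.05,0,0,0,1],[0.03,0,-0.06,0,0,0,1],[0.04,0,-0.06,0,0,0,1],[0.03,0,-0.03,0,0,0,1],[0,0,0,0,0,0,1]]]' 25; python3 go2.py -.25 .001 .3 45;  python3 - <<'E'
from h import *
s=grab_frame('side');cv2.imwrite('pics/side12.png',s);crop('side',s,265,110,335,180,8,'pics/s12c.png')
s=grab_frame('top');cv2.imwrite('pics/top12.png',s)
E
```

```text
t: 28.0
eef_pos: [0.6211, -0.1817, 0.2481]
ee_rot: [-3.141, 0.784, -1.339]
force: [0.2, 0.7, -0.7]
width: 0.0004
t 28.0 box pos [-0.2745  0.0021  0.2481] F box [ 0.6 -0.3 -0.7] tool z box [ 0.706 -0.    -0.708] tool y box [ 0.  1. -0.] q [-0.39  0.62  0.51 -0.65 -1.9   0.55] w 0.0
shift/.5 [-0.1081 -0.0022 -0.0389]
turn/pi [-0.0001 -0.0005 -0.0001]
```

View pics/s12c.png

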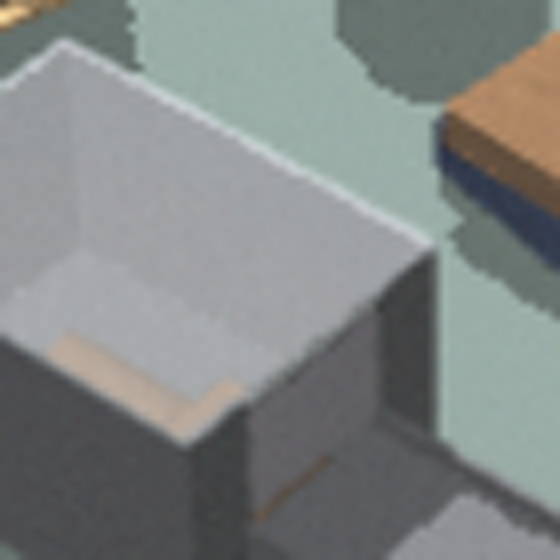

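View pics/top12.png

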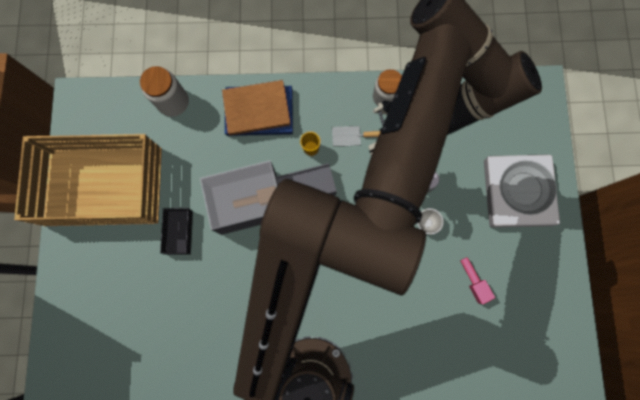

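View pics/side12.png

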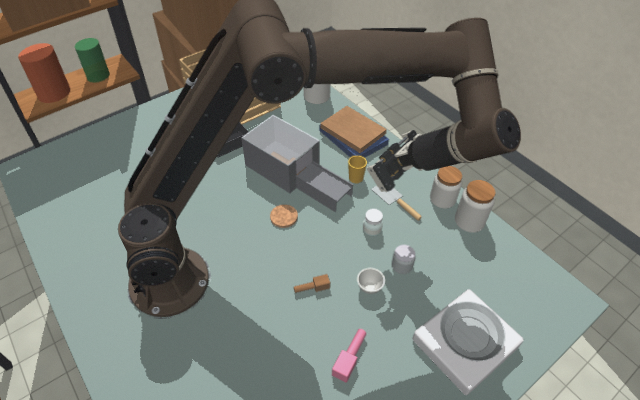

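Run:
```python
from m import *
a=np.radians(103.3);R=np.array([[np.cos(a),-np.sin(a),0],[np.sin(a),np.cos(a),0],[0,0,1]]);o=np.array([.560,.086,0])
P=lambda p:np.round((proj('side',o+R@np.array(p))-[265,110]+.5)*8-.5,0)[0]
for n,p in {'flap low front':[(.001,.04,.062),(.001,-.04,.062)],'sill':[(0,.042,.05),(0,-.042,.05)],'sill back':[(.006,.042,.05),(.006,-.042,.05)],'head end top flat':[(.013,.022,.058),(.013,-.022,.058)],'head end mid':[(.013,.022,.04),(.013,-.022,.04)],'head on sill bottom':[(.004,.022,.05),(.004,-.022,.05)],'flap open .2':[(.003+.064*np.sin(.2),.04,.126-.064*np.cos(.2)),(.003+.064*np.sin(.2),-.04,.126-.064*np.cos(.2))]}.items(): print(n,[P(q) for q in p])
# compare head top shown through roof: expected corners flat
for q in [(.073,.022,.058),(.073,-.022,.058),(.013,-.022,.058),(.153,0,.036)]:print(q,P(q))
s=cv2.imread('pics/side12.png');crop('side',s,293,148,318,180,20,'pics/s12d.png')
```

```text
flap low front [array([254., 521.]), array([377., 418.])]
sill [array([253., 544.]), array([382., 436.])]
sill back [array([242., 538.]), array([371., 430.])]
head end top flat [array([261., 491.]), array([329., 435.])]
head end mid [array([262., 521.]), array([329., 464.])]
head on sill bottom [array([277., 514.]), array([345., 457.])]
flap open .2 [array([227., 503.]), array([351., 400.])]
(0.073, 0.022, 0.058) [155. 427.]
(0.073, -0.022, 0.058) [224. 372.]
(0.013, -0.022, 0.058) [329. 435.]
(0.153, 0, 0.036) [ 58. 355.]
```

View pics/s12d.png

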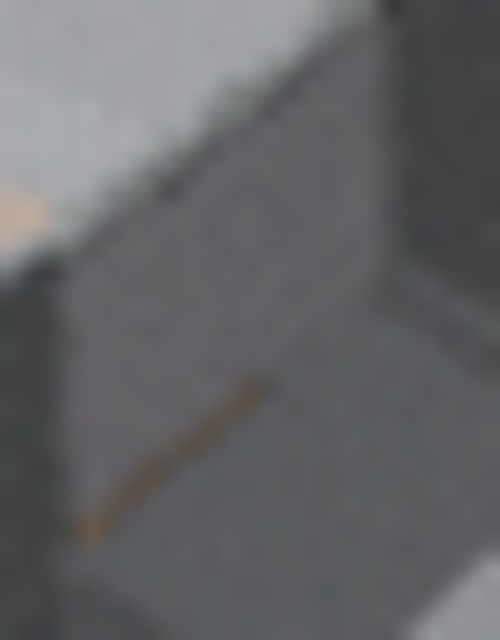

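The flap's lower edge lies on its predicted shut line (crop 254,521 to 328,459). The brown line is the head end seen through the 12 mm gap, right where a tamper flat on the floor would show. A quick check that the bystanders haven't moved, then I'll hand in.

Run:
```python
from h import *
a=cv2.imread('pics/side1.png');b=cv2.imread('pics/side12.png')
for n,(x0,y0,x1,y1) in dict(jar=(362,208,385,236),can=(392,246,416,272),dish=(356,268,386,294),coaster=(268,202,300,230),spatula=(370,180,422,222),small=(292,274,332,294),pink=(332,330,368,380),box=(245,118,300,190)).items():
    t=cv2.cvtColor(a[y0:y1,x0:x1],cv2.COLOR_BGR2GRAY);S=cv2.cvtColor(b[y0-8:y1+8,x0-8:x1+8],cv2.COLOR_BGR2GRAY)
    r=cv2.matchTemplate(S,t,cv2.TM_CCOEFF_NORMED);_,v,_,l=cv2.minMaxLoc(r);print(n,round(v,2),(l[0]-8,l[1]-8))
h=cv2.cvtColor(b,cv2.COLOR_BGR2HSV); m=cv2.inRange(h,(17,110,60),(32,255,255))
print([cv2.boundingRect(c) for c in cv2.findContours(m,0,2)[0] if cv2.contourArea(c)>80])
s=get_state();print(s['t'],s['force'],abs(s['qd']).max())
job_done()
```

```text
jar 1.0 (0, 0)
can 0.84 (0, -2)
dish 0.96 (0, 0)
coaster 1.0 (0, 0)
spatula 0.55 (0, 0)
small 0.66 (0, 0)
pink 0.77 (0, 0)
box 0.88 (0, 0)
[(349, 156, 18, 27)]
28.1 [ 0.54795611 -0.21573319 -0.408517  ] 0.01741895165469878
the job is handed in; nothing more can be done
```

The wooden tamper is inside the grey box with the flap shut, and I handed the job in at 28.1 s of the 72 s allowed.

I lifted the cup off the deck and stood it upright on the bench at about (0.711, -0.011). I then laid the larger wooden tamper on the deck with its handle toward the flap and let go. With the closed fingertips tilted 45°, I pushed it in until the head dropped past the sill, then drew the fingers straight back.

**Last checks:**
- **Tamper:** both views put the tip at x≈153 mm and the shoulder at ≈71 mm in the box frame. That matches it lying flat on the floor, with the head end about 7 mm inside the front wall.
- **Flap:** its lower edge lies on the predicted shut line. The thin brown line below it is the tamper's head seen through the 12 mm gap.
- **Cup:** upright where I set it down.
- **Robot:** clear of everything, and the force readings after each move stayed at about 5 N or less.
- **Other things:** the jar, dish, coaster, spatula, small tamper, pink tamper and box showed no shift in the side view. The match was weak for the spatula (0.55), small tamper (0.66) and pink tamper (0.77).
- **Can:** this is the one check that disagreed. It matched 2 pixels off at 0.84. The arm never went near it and the shadows over that spot had changed, so I took this as lighting, not movement. I did not check the loaf tin by matching.

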